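# Set the panel lifter on the display and pump it

### The job

Lift the suction lifter (the one with the round pad) by its handle up and off its prongs, out from under the shelf, and set it down gently and flat in the middle of the display panel, its handle running along the panel's long side. Let go of it, then press its slanted spring plunger all the way down to its stop and let it come back up. Leave the other things, including the float hanging beside it, where they are.

Things in the scene. Friction and masses are not known exactly. Their poses are not given: they have to be found in the camera images.
- lifter: Hand suction lifter, about 0.6 kg: round grey pad 120 mm across, 22 mm high; straight handle bar above it along the body's y, on two black posts; at the -y end a 26 mm grey barrel leaning 35 degrees outwards holds the plunger. Origin: centre of the pad's underside, z up. It starts hanging upright by the bar on two prongs of the rack, in either bay
- lifter_bar (a point): Middle of the lifter's round metal handle bar, on its centre line, 85 mm above the pad's underside; axes as the lifter. The bar is 24 mm thick and 120 mm long along y; posts 12 mm thick at y = -54 and +54 mm; 51 mm free between pad and bar. Hung, its centre line is 207 mm above the table
- plunger_top (a point): Centre of the flat top of the plunger's black round head (32 mm across, 10 mm thick). Its z axis points outwards along the plunger: up and towards the lifter's -y, 35 degrees from the lifter's vertical. With the plunger up it lies at about (0, -101, +90) mm in the lifter's frame
- plunger (a joint): Plunger travel in m: 0 up, 0.016 pressed to its hard stop. The spring takes about 2.5 N at the start and 6.5 N just before the stop
- rack: Open steel rack, 420 mm wide, fixed. Origin on the table under the line of the hung bars (x = 0), midway between two bays at y = -100 and +100 mm; front (robot side) is -x, a rail at x = +100 mm carries the prongs. A shelf with stock lies above: underside 362 mm over the table, from x = +10 back to x = +130 mm, so the bar can be gripped only with the tool leaning back towards the robot
- prongs (a point): On the rack, above its origin at the height of the prongs' centre lines, 190 mm over the table; axes as the rack. In each bay two level prongs 10 mm thick, 34 mm either side of the bay's middle, run from the rail forward to x = -28 mm, then bend up to a tip at x = -40 mm. The bar lies on them at x = 0; the tips reach 211 mm over the table, 16 mm above the level part
- panel: Display panel with black glass in a metal frame, 200 mm (x) by 280 mm (y, the long side), lying level on yellow foam strips, fixed. Origin on the table under its middle
- panel_mid (a point): Middle of the panel's glass top face, 32 mm above the table; axes as the panel
- float: Hand float hanging beside the lifter in the other bay, to be left: same handle bar, but a rectangular pad 90 by 135 mm, 15 mm thick. Origin: centre of the pad's underside
- mug: White mug, 80 mm across, 90 mm high, origin at its underside
- bottle: White bottle with a cap, 66 mm across, 190 mm high, origin at its underside
- carton: White carton 70 x 110 x 60 mm high, origin at its underside
- foam: Loose yellow foam strip 50 x 140 x 22 mm high, origin at its underside
- dish: Steel bowl 100 mm across, 35 mm high, origin at its underside
- driver: Screwdriver 190 mm long lying along its x axis, origin at its underside
Mind the look-alikes: they are no part of the job. Leave any red look-alike of the lifter alone.

How it is judged:
On the way, in this order (a step that is already met when the one before it is completed fails the run):
1. the lifter is off its prongs, held clear of the rack (distance of lifter from where it was at the start of the episode above 0.12 m and contact force between lifter and rack below 0.05 N and contact force between the fingers and lifter above 1 N), for 0.1 s.
2. the lifter stands flat in the middle of the panel, let go (z of lifter in the frame of panel_mid between -0.004 and 0.004 m and horizontal distance between lifter and panel_mid below 0.03 m and angle between lifter's own z axis and vertical below 0.06 rad and angle between the y axis of lifter and the y axis of panel, either way round below 0.21 rad and contact force between the fingers and lifter below 0.1 N), for 0.2 s.
3. the plunger is pressed to its stop with the lifter standing there (z of lifter in the frame of panel_mid between -0.004 and 0.004 m and horizontal distance between lifter and panel_mid below 0.03 m and angle between lifter's own z axis and vertical below 0.06 rad and angle between the y axis of lifter and the y axis of panel, either way round below 0.21 rad and value of joint plunger above 0.014 m), for 0.1 s.
At the end, for the whole second after the job is handed in: The lifter stands at rest flat on the glass (tilt under 0.06 rad), its centre within 30 mm of the panel's middle, its handle within 12 degrees of the panel's long side, the plunger back up after being pressed over 14 mm of its 16 mm, and the float still hanging on the rack (z of lifter in the frame of panel_mid between -0.004 and 0.004 m and horizontal distance between lifter and panel_mid below 0.03 m and angle between lifter's own z axis and vertical below 0.06 rad and angle between the y axis of lifter and the y axis of panel, either way round below 0.21 rad and value of joint plunger below 0.003 m and linear speed of lifter below 0.02 m/s and contact force between float and rack above 1 N); the robot touches nothing.
It fails at once if the lifter is dropped or pressed on the glass with more than 70 N (contact force between lifter and panel above 70 N).
It fails at once if one of the other loose things is moved by more than 40 mm (distance of any of float, mug, bottle, carton, foam, dish, driver from where it was at the start of the episode above 0.04 m).
It also fails if it takes over 59 s, if anything falls off the work surface, if the arm or the gripper's body presses on something with over 40 N, if the wrist force passes 120 N, or if a joint passes its speed limit or range.

### The arm

A 6-joint arm with a two-finger parallel gripper is mounted at the origin on the work surface. World frame = base frame: x ahead of the robot, y to its left, z up, the work surface at z = 0. Lengths are in m, angles in rad, forces in N, time in s.
With the tool pointing down it reaches from about 0.275 to 0.725 m from the base axis. Payload 15.9 kg.
Tool frame: the origin (TCP) lies at the very end of the fingers, on their centre line; the grasp point (between the pads) lies 19 mm behind it (manip.grasp_offset is the distance from the TCP to the grasp point, in m); z points along the fingers, y is the line along which they close (so a half turn about z gives the same grasp; the last joint's range is limited). The gripper opens to 85 mm and grips with 20 to 120 N. Pads are 22 mm wide; open, the fingers measure 114 mm over their backs; the gripper's body (76 mm by 85 mm) begins 54 mm behind the grasp point. The pads swing forward as they close: fully open they stand 13 mm farther back than shut.
Start: joints at [-1.197, 0.213, -0.034, 1.323, 0, 1.571], TCP at [0.183, -0.465, 0.231] pointing down, gripper open.
Joint ranges: [-2.98, 2.98], [-0.74, 1.72], [-1.14, 1.35], [-2.1, 2.04], [-1.57, 1.44], [-3.14, 3.14]. Speed limits (rad/s): [1.89, 1.89, 2.39, 2.57, 3.14, 3.14].

### API

Orientations are given as a unit quaternion [x, y, z, w].
In Python, from bench import manip gives the robot as it stands.
- The arm moves only by the tool play_rows, never from a script. Its argument "motion" is a list of rows, each a list of 5 numbers: the shift along the world's x, y, z in m, then the turn about the world's z in degrees, then the opening in per cent of the stroke, from 0 (shut) to 100 (fully open). In form: [[dx, dy, dz, roll, grip], ...]. A call has exactly 10 rows; each row is the pose to reach, as a shift and turn from the pose commanded when the call began; what a row does not reach only later rows make up. A row lasts 1/12 s, in which the tool goes at most 41.7 mm and 7.16 degrees, less where a joint would pass 70% of its speed; a pose out of reach is approached as far as the arm can. A call with a gripper value outside its range is refused whole. The fingers move at their own pace and stop on an object; "squeeze" is the grip in N (left out, the last holds). Time passes only in rows, so rows that repeat a pose let the fingers close, or fill a call up. It gives the time, the measured TCP pose, the force, the opening and the grip force at its end, in the units of the state.
- manip.read_state(): the state, without advancing time (a new reading comes with each control period).
- manip.get_image(name): name is "side" or "top" or "wrist"; returns the picture (384x512x3 uint8, red, green, blue); there is no depth.
- manip.calibration(name): a dict with "vfov" (degrees; the focal length in pixels is half the picture's height over the tangent of half this angle, whatever the lens; pixels are square), "cx", "cy" (the principal point, pixels), "pose" (4x4, takes a point from camera to world coordinates). Camera axes: x right, y down, z forward; pixel columns grow to the right and rows downward; lengths in m; the calibration is good to about 2 mm. The wrist camera is an equidistant fisheye: a pixel r from the principal point sees the ray r / f radians off the axis. A picture is of the moment at which its call begins: read the wrist's pose just before it. calibration takes no time and is no camera call; for the wrist camera it gives the pose at the moment of the call.
- manip.close_job(): hands the job in; it is judged then, once.
The state is a dict: "t": time; "q": joint angles; "joint_vel": joint speeds; "joint_efforts": joint torques, N m; "tcp_pos": TCP position; "tcp_rot": TCP orientation; "force": force on the tool from outside, world axes, zero at the start; "ft_torque": the same for the moment, N m; "gripper_width": finger opening in m; "finger_force": force on a finger pad.
Only numpy, scipy, OpenCV 4.12 (cv2) and the standard library are available. Lean on these libraries where they do the work, as an engineer would, in place of code of your own. Each camera call takes 0.05 s, during which the arm holds its last target. There are 200 camera calls.

## Working session

There is one attempt and no reset: what is moved stays moved. The work goes in short steps, Python scripts to look and compute and a tool call to move; the robot and the scene stay as the last step left them, time stands still between calls to the robot, and variables do not carry over. Pictures are saved under pics/ and viewed, at most 12 in all, crops included, and the job is handed in when it is done.

Besides the shell and the picture viewer there is one more tool, called as name(argument=value, ...) on one line, values as JSON. play_rows: Moves the arm, as the interface text tells. Its arguments: {"type":"object","properties":{"motion":{"type":"array","items":{"type":"array","items":{"type":"number"}}},"squeeze":{"type":"number"}},"required":["motion"]}

```bash
ls; mkdir -p pics; python3 - <<'E'
from bench import manip
import cv2,numpy as np
np.set_printoptions(precision=4,suppress=True)
for n in ["side","top"]:
    cv2.imwrite(f"pics/{n}0.png",cv2.resize(manip.get_image(n)[:,:,::-1],None,fx=1.5,fy=1.5))
for n in ["side","top","wrist"]: print(n,manip.calibration(n))
s=manip.read_state();print(s)
E
```

```text
pics
side {'vfov': 52.219546335441784, 'cx': 259.224438870895, 'cy': 193.71422059194734, 'pose': array([[-0.7935, -0.3643,  0.4876, -0.1365],
       [-0.6084,  0.4955, -0.6199,  0.8092],
       [-0.0158, -0.7885, -0.6148,  0.9835],
       [ 0.    ,  0.    ,  0.    ,  1.    ]])}
top {'vfov': 43.45914589855892, 'cx': 259.99980219923015, 'cy': 199.2820402706388, 'pose': array([[ 0.0131, -0.9957,  0.0918,  0.3455],
       [-0.9998, -0.0115,  0.0172, -0.0293],
       [-0.0161, -0.0921, -0.9956,  1.8186],
       [ 0.    ,  0.    ,  0.    ,  1.    ]])}
wrist {'vfov': 65.70646984690485, 'cx': 254.1721428814274, 'cy': 192.32623483535016, 'pose': array([[ 0.3652, -0.8921, -0.2661,  0.2488],
       [-0.9309, -0.3506, -0.1023, -0.4384],
       [-0.0021,  0.285 , -0.9585,  0.373 ],
       [ 0.    ,  0.    ,  0.    ,  1.    ]])}
{'t': 0.1, 'q': array([-1.197 ,  0.2133, -0.035 ,  1.3235, -0.    ,  1.5708]), 'joint_vel': array([-0.0001,  0.0002,  0.0027,  0.0004,  0.0002, -0.0003]), 'joint_efforts': array([  0.0002, -68.7256,  48.7802,   0.0124,   0.0001,  -0.    ]), 'tcp_pos': array([ 0.1825, -0.4652,  0.2309]), 'tcp_rot': array([ 0.9826,  0.1858, -0.0001, -0.0005]), 'force': array([-0.0392, -0.7323, -0.3744]), 'ft_torque': array([-0.0041,  0.0202,  0.0267]), 'finger_force': 0.0, 'gripper_width': 0.08578873884288642}
```

View pics/side0.png

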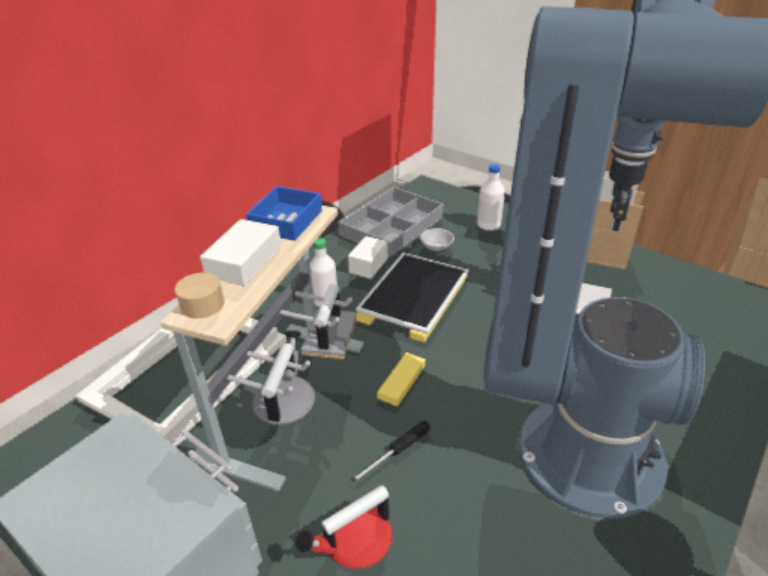

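View pics/top0.png

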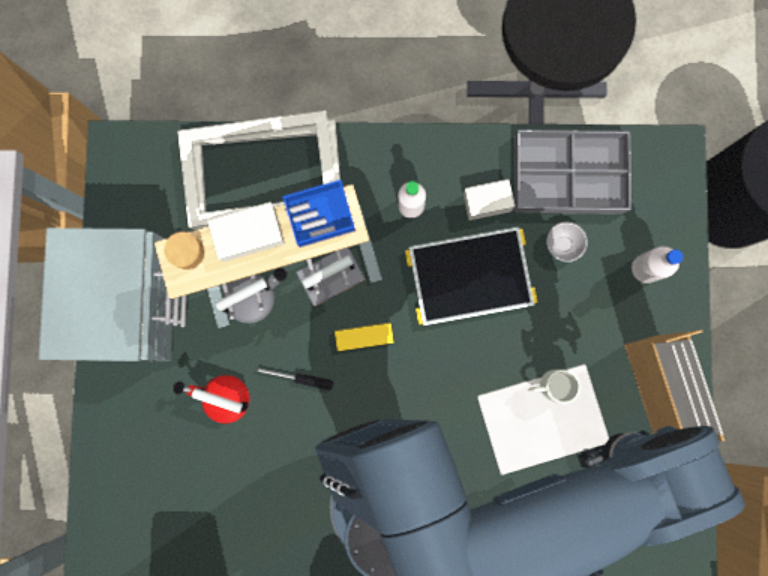

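```bash
cat > h.py <<'E'
from bench import manip
import cv2,numpy as np
np.set_printoptions(precision=4,suppress=True)
def ray(n,u,v,c=None):
    c=c or manip.calibration(n); f=192/np.tan(np.radians(c["vfov"]/2)); P=np.array(c["pose"])
    a,b=(u-c["cx"])/f,(v-c["cy"])/f
    if n=="wrist":
        r=np.hypot(a,b); d=np.array([a/r*np.sin(r),b/r*np.sin(r),np.cos(r)]) if r>0 else np.array([0,0,1.])
    else: d=np.array([a,b,1.])
    return P[:3,3],P[:3,:3]@d
def atz(n,u,v,z,c=None):
    o,d=ray(n,u,v,c); return o+d*(z-o[2])/d[2]
def proj(n,p,c=None):
    c=c or manip.calibration(n); f=192/np.tan(np.radians(c["vfov"]/2)); P=np.array(c["pose"])
    x=P[:3,:3].T@(np.array(p)-P[:3,3])
    if n=="wrist":
        r=np.hypot(x[0],x[1]);t=np.arctan2(r,x[2])*f/r; return np.array([c["cx"]+t*x[0],c["cy"]+t*x[1]])
    return np.array([c["cx"]+f*x[0]/x[2],c["cy"]+f*x[1]/x[2]])
E
python3 - <<'E'
from h import *
s=manip.get_image("side")[:,:,::-1];t=manip.get_image("top")[:,:,::-1]
a=cv2.resize(s[170:290,140:260],(600,600),interpolation=cv2.INTER_CUBIC)
cv2.imwrite("pics/c1.png",a)
b=cv2.resize(t[140:240,100:240],(784,560),interpolation=cv2.INTER_CUBIC)
cv2.imwrite("pics/c2.png",b)
print("bar",atz("top",162,196,.207),"float",atz("top",220,181,.207))
for u,v in [(410,248),(521,230),(534,302),(420,323)]: print(atz("top",u/1.5,v/1.5,.032))
E
```

```text
bar [0.5015 0.3294 0.207 ] float [0.5546 0.1345 0.207 ]
[ 0.6387 -0.0466  0.032 ]
[ 0.687  -0.3233  0.032 ]
[ 0.5068 -0.3548  0.032 ]
[ 0.4514 -0.0734  0.032 ]
```

View pics/c1.png

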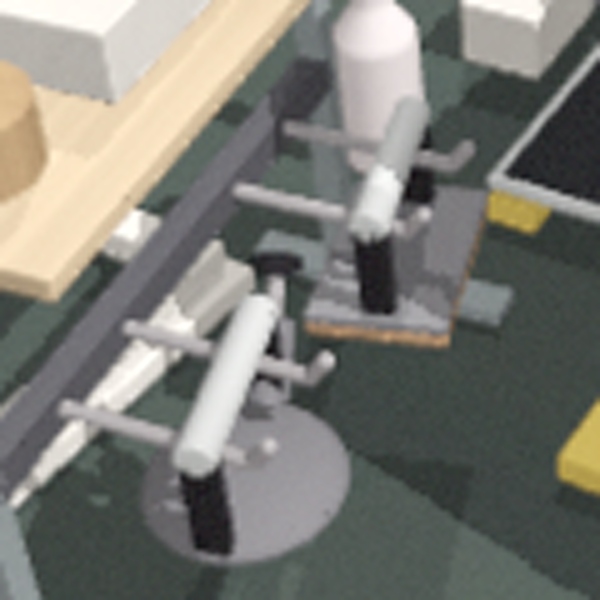

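View pics/c2.png

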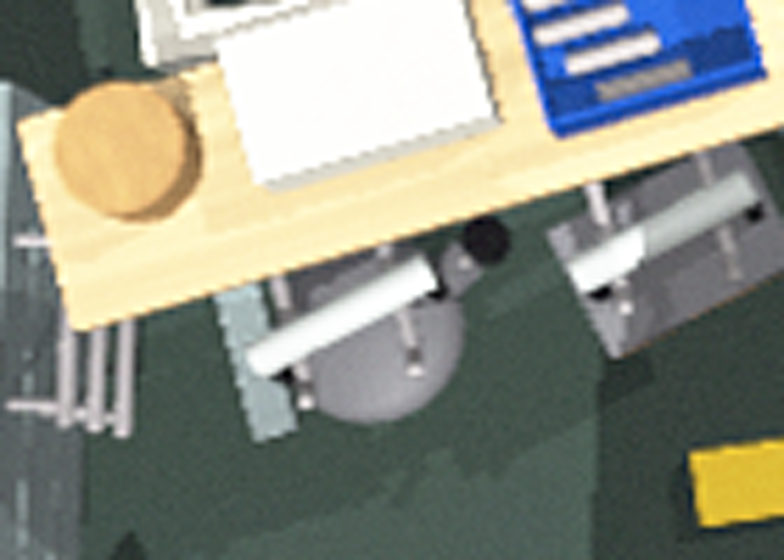

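```bash
python3 - <<'E'
from h import *
print([x for x in dir(manip) if x[0]!='_'])
C=lambda u,v:(100+u/5.6-.4,140+v/5.6-.4)
def ln(a,b,z):
    p,q=atz("top",*C(*a),z),atz("top",*C(*b),z); print((p+q)/2,np.degrees(np.arctan2(*(q-p)[1::-1])),np.linalg.norm(p-q)); return p,q
ln((250,362),(434,274),.207)
ln((575,285),(752,187),.207)
ln((85,330),(784,127),.38)   # shelf front edge
# prong tips of lifter
ln((306,402),(415,370),.211); ln((627,308),(735,278),.211)
print("plunger",atz("top",*C(487,240),.212))
def tri(a,b):
    o,d=ray("top",*a);o2,d2=ray("side",*b);t=np.linalg.lstsq(np.c_[d,-d2],o2-o,rcond=None)[0];return (o+d*t[0]+o2+d2*t[1])/2,np.linalg.norm(o+d*t[0]-o2-d2*t[1])
S=lambda u,v:(140+u/5-.4,170+v/5-.4)
print(tri(C(250,362),S(198,455)),tri(C(434,274),S(260,303)))
print(tri(C(306,402),S(263,447)),tri(C(415,370),S(325,362)))
P=np.array([[410,248],[521,230],[534,302],[420,323]])/1.5
Q=[atz("top",*p,.032) for p in P];print("panel",np.mean(Q,0),[np.linalg.norm(Q[i]-Q[i-1]) for i in range(4)],[np.degrees(np.arctan2(*(Q[i]-Q[i-1])[1::-1])) for i in range(4)])
E
```

```text
['PlanningError', 'calibration', 'close_job', 'get_image', 'grasp_offset', 'read_state']
[0.5002 0.3338 0.207 ] -63.529015305113845 0.1223235910172956
[0.5521 0.1409 0.207 ] -60.111896511408034 0.12181347574993244
[0.5327 0.2461 0.38  ] -73.02051743066431 0.39176111574291617
[0.4589 0.3205 0.211 ] -72.88075780394952 0.06795293055366455
[0.5172 0.1293 0.211 ] -73.72506540112146 0.06722728118166993
plunger [0.5478 0.2467 0.212 ]
(array([0.4712, 0.3858, 0.2133]), np.float64(0.003124572721883563)) (array([0.5283, 0.2795, 0.2101]), np.float64(0.0032700882283067333))
(array([0.4505, 0.3552, 0.2059]), np.float64(0.003193394636560176)) (array([0.4697, 0.2894, 0.2054]), np.float64(0.0008042328898017608))
panel [ 0.571  -0.1995  0.032 ] [np.float64(0.18918653286370937), np.float64(0.28088267082601337), np.float64(0.18291514784076704), np.float64(0.2868250118682876)] [np.float64(8.115448429220564), np.float64(-80.08933123121315), np.float64(-170.10528478670332), np.float64(101.14498011017878)]
```

play_rows(motion=[[0,0,0.04,0,100],[0.02,0.02,0.08,0,100],[0.06,0.04,0.12,0,100],[0.09,0.06,0.15,0,100],[0.12,0.08,0.15,0,100],[0.15,0.11,0.15,0,100],[0.18,0.13,0.15,0,100],[0.21,0.16,0.15,0,100],[0.24,0.18,0.15,0,100],[0.27,0.2,0.15,0,100]])

```text
t: 1.03
tcp_pos: [0.4505, -0.2658, 0.3816]
tcp_rot: [0.983, 0.186, 0.0, 0.0]
force: [0.3, -2.2, 0.2]
gripper_width: 0.0849
finger_force: 0.0
```

play_rows(motion=[[0.04,0,0,0,100],[0.08,0,0,0,100],[0.12,0,0,0,100],[0.16,0,0,0,100],[0.2,0,0,0,100],[0.24,0,0,0,100],[0.28,0,0,0,100],[0.32,0,0,0,100],[0.35,0,0,0,100],[0.35,0,0,0,100]])

```text
t: 1.87
tcp_pos: [0.6569, -0.2337, 0.3394]
tcp_rot: [0.983, 0.186, 0.006, 0.003]
force: [-0.0, -0.4, 1.1]
gripper_width: 0.0856
finger_force: 0.0
```

```bash
python3 -c "
from h import *
s=manip.read_state();print(s['q'],s['tcp_pos'],s['tcp_rot'])"
```

```text
[-0.3419  0.8751  1.3532  2.0361  0.0001  2.4253] [ 0.6569 -0.2337  0.3394] [0.9825 0.1861 0.0056 0.0032]
```

play_rows(motion=[[-0.04,0,0,0,100],[-0.08,0,0,0,100],[-0.1,0,0,0,100],[-0.1,0,0,0,100],[-0.1,0,0,0,100],[-0.1,0,0,0,100],[-0.1,0,0,0,100],[-0.1,0,0,0,100],[-0.1,0,0,0,100],[-0.1,0,0,0,100]])

```text
t: 2.7
tcp_pos: [0.5573, -0.2348, 0.3398]
tcp_rot: [0.983, 0.186, 0.006, 0.003]
force: [-0.6, -0.0, -0.9]
gripper_width: 0.0855
finger_force: 0.0
```

```bash
python3 -c "
from h import *
s=manip.read_state();print(s['q'],s['tcp_pos'],s['tcp_rot'])"
```

```text
[-0.3991  0.464   0.5946  1.6877  0.0007  2.3685] [ 0.5573 -0.2348  0.3398] [0.9825 0.1859 0.0059 0.0035]
```

play_rows(motion=[[0,0,0,7,100],[0,0,0,14,100],[0,0,0.02,21,100],[0,0,0.05,28,100],[0,0,0.09,35,100],[0,0,0.13,42,100],[0,0,0.17,45.7,100],[0,0,0.21,45.7,100],[0,0,0.25,45.7,100],[0,0,0.3,45.7,100]])

```text
t: 3.53
tcp_pos: [0.5132, -0.2156, 0.4712]
tcp_rot: [0.833, 0.552, 0.018, 0.018]
force: [-0.5, -0.6, 1.0]
gripper_width: 0.0853
finger_force: 0.0
```

```bash
cat >> h.py <<'E'
from scipy.spatial.transform import Rotation as Ro
def st():
    s=manip.read_state();R=Ro.from_quat(s['tcp_rot']).as_matrix()
    print('t',s['t'],'q',s['q'],'p',s['tcp_pos'],'F',s['force'],'w',s['gripper_width'],s['finger_force'])
    print('z',R[:,2],'lean deg',np.degrees(np.arccos(-R[2,2])),'az',np.degrees(np.arctan2(R[1,2],R[0,2])),'y',R[:,1],'yaz',np.degrees(np.arctan2(R[1,1],R[0,1])))
    return s,R
E
python3 -c "
from h import *
st()"
```

```text
t 3.5333 q [-0.4029  0.4806  0.9963  2.0363  0.0091  1.5687] p [ 0.5132 -0.2156  0.4712] F [-0.5222 -0.6276  1.0188] w 0.08526562934934862 0.0
z [ 0.0498 -0.0113 -0.9987] lean deg 2.9249646044307975 az -12.755718978340878 y [ 0.9196 -0.3896  0.0502] yaz -22.961464432548716
```

play_rows(motion=[[0,0,0.3,0,100],[0,0,0.3,0,100],[0,0,0.3,0,100],[0,0,0.3,0,100],[0,0,0.3,0,100],[0,0,0.3,0,100],[0,0,0.3,0,100],[0,0,0.3,0,100],[0,0,0.3,0,100],[0,0,0.3,0,100]])

```text
t: 4.37
tcp_pos: [0.453, -0.189, 0.5168]
tcp_rot: [0.833, 0.552, 0.03, 0.036]
force: [0.1, 0.3, -0.2]
gripper_width: 0.0851
finger_force: 0.0
```

```bash
python3 -c "
from h import *
st()"
```

```text
t 4.3667 q [-0.4012  0.3145  0.8729  2.036   0.0093  1.5698] p [ 0.453  -0.189   0.5168] F [ 0.1426  0.3    -0.1984] w 0.08510624198297875 0.0
z [ 0.0893 -0.0278 -0.9956] lean deg 5.365307021546147 az -17.307228698852096 y [ 0.917  -0.388   0.0931] yaz -22.932732315137056
```

play_rows(motion=[[0.3,-0.12,0.3,0,100],[0.3,-0.12,0.3,0,100],[0.3,-0.12,0.3,0,100],[0.3,-0.12,0.3,0,100],[0.3,-0.12,0.3,0,100],[0.3,-0.12,0.3,0,100],[0.3,-0.12,0.3,0,100],[0.3,-0.12,0.3,0,100],[0.3,-0.12,0.3,0,100],[0.3,-0.12,0.3,0,100]])

```text
t: 5.2
tcp_pos: [0.5485, -0.2246, 0.4903]
tcp_rot: [0.832, 0.551, 0.042, 0.055]
force: [-0.5, 0.3, 0.2]
gripper_width: 0.0852
finger_force: 0.0
```

```bash
python3 -c "
from h import *
st()"
```

```text
t 5.2 q [-0.3931  0.5262  1.1293  2.0361  0.0086  1.5782] p [ 0.5485 -0.2246  0.4903] F [-0.4909  0.343   0.1554] w 0.08517804696857417 0.0
z [ 0.1302 -0.0447 -0.9905] lean deg 7.914756063053392 az -18.95174274767379 y [ 0.9121 -0.3863  0.1374] yaz -22.95612182676847
```

play_rows(motion=[[0.3,-0.12,0.4,0,100],[0.3,-0.12,0.4,0,100],[0.3,-0.12,0.4,0,100],[0.3,-0.12,0.4,0,100],[0.3,-0.12,0.4,0,100],[0.3,-0.12,0.4,0,100],[0.3,-0.12,0.4,0,100],[0.3,-0.12,0.4,0,100],[0.3,-0.12,0.4,0,100],[0.3,-0.12,0.4,0,100]])

```text
t: 6.03
tcp_pos: [0.5838, -0.2364, 0.4866]
tcp_rot: [0.83, 0.55, 0.054, 0.073]
force: [-0.1, 0.4, 0.3]
gripper_width: 0.0856
finger_force: 0.0
```

play_rows(motion=[[0,0,0.4,0,100],[0,0,0.4,0,100],[0,0,0.4,0,100],[0,0,0.4,0,100],[0,0,0.4,0,100],[0,0,0.4,0,100],[0,0,0.4,0,100],[0,0,0.4,0,100],[0,0,0.4,0,100],[0,0,0.4,0,100]])

```text
t: 6.87
tcp_pos: [0.4991, -0.201, 0.554]
tcp_rot: [0.828, 0.549, 0.066, 0.09]
force: [0.9, 0.3, 0.5]
gripper_width: 0.0853
finger_force: 0.0
```

```bash
python3 -c "
from h import *
st()"
```

```text
t 6.8667 q [-0.3874  0.37    1.0599  2.0359  0.008   1.5845] p [ 0.4991 -0.201   0.554 ] F [0.8586 0.3352 0.5387] w 0.08528789968267947 0.0
z [ 0.2094 -0.0768 -0.9748] lean deg 12.88636761255908 az -20.149038476033407 y [ 0.8973 -0.381   0.2228] yaz -23.00458153535131
```

play_rows(motion=[[0.3,-0.12,0.4,0,100],[0.3,-0.12,0.4,0,100],[0.3,-0.12,0.4,0,100],[0.3,-0.12,0.4,0,100],[0.3,-0.12,0.4,0,100],[0.3,-0.12,0.4,0,100],[0.3,-0.12,0.4,0,100],[0.3,-0.12,0.4,0,100],[0.3,-0.12,0.4,0,100],[0.3,-0.12,0.4,0,100]])

```text
t: 7.7
tcp_pos: [0.562, -0.2247, 0.5412]
tcp_rot: [0.826, 0.547, 0.079, 0.108]
force: [-0.2, -0.3, -0.2]
gripper_width: 0.0855
finger_force: 0.0
```

play_rows(motion=[[0,0,0.4,0,100],[0,0,0.4,0,100],[0,0,0.4,0,100],[0,0,0.4,0,100],[0,0,0.4,0,100],[0,0,0.4,0,100],[0,0,0.4,0,100],[0,0,0.4,0,100],[0,0,0.4,0,100],[0,0,0.4,0,100]])

```text
t: 8.53
tcp_pos: [0.4874, -0.1938, 0.595]
tcp_rot: [0.824, 0.546, 0.091, 0.126]
force: [0.7, 0.2, 0.4]
gripper_width: 0.0852
finger_force: 0.0
```

play_rows(motion=[[0.2,-0.08,0.4,0,100],[0.2,-0.08,0.4,0,100],[0.2,-0.08,0.4,0,100],[0.2,-0.08,0.4,0,100],[0.2,-0.08,0.4,0,100],[0.2,-0.08,0.4,0,100],[0.2,-0.08,0.4,0,100],[0.2,-0.08,0.4,0,100],[0.2,-0.08,0.4,0,100],[0.2,-0.08,0.4,0,100]])

```text
t: 9.37
tcp_pos: [0.526, -0.2084, 0.5978]
tcp_rot: [0.82, 0.544, 0.103, 0.144]
force: [-0.1, -0.1, -0.2]
gripper_width: 0.0859
finger_force: 0.0
```

play_rows(motion=[[0,0,0.4,0,100],[0,0,0.4,0,100],[0,0,0.4,0,100],[0,0,0.4,0,100],[0,0,0.4,0,100],[0,0,0.4,0,100],[0,0,0.4,0,100],[0,0,0.4,0,100],[0,0,0.4,0,100],[0,0,0.4,0,100]])

```text
t: 10.2
tcp_pos: [0.4662, -0.1838, 0.6372]
tcp_rot: [0.817, 0.541, 0.116, 0.161]
force: [0.6, 0.1, -0.2]
gripper_width: 0.0853
finger_force: 0.0
```

```bash
python3 -c "
from h import *
st()"
```

```text
t 10.2 q [-0.3794  0.2485  1.1134  2.036   0.0062  1.5934] p [ 0.4662 -0.1838  0.6372] F [ 0.5628  0.0692 -0.1973] w 0.08527152072045581 0.0
z [ 0.3638 -0.1384 -0.9211] lean deg 22.906768691979302 az -20.828064763109495 y [ 0.8471 -0.3622  0.389 ] yaz -23.14865909252827
```

play_rows(motion=[[0.2,-0.08,0.4,0,100],[0.2,-0.08,0.4,0,100],[0.2,-0.08,0.4,0,100],[0.2,-0.08,0.4,0,100],[0.2,-0.08,0.4,0,100],[0.2,-0.08,0.4,0,100],[0.2,-0.08,0.4,0,100],[0.2,-0.08,0.4,0,100],[0.2,-0.08,0.4,0,100],[0.2,-0.08,0.4,0,100]])

```text
t: 11.03
tcp_pos: [0.516, -0.2033, 0.6382]
tcp_rot: [0.813, 0.539, 0.128, 0.179]
force: [-0.3, 0.1, 0.0]
gripper_width: 0.0854
finger_force: 0.0
```

play_rows(motion=[[0,0,0.4,0,100],[0,0,0.4,0,100],[0,0,0.4,0,100],[0,0,0.4,0,100],[0,0,0.4,0,100],[0,0,0.4,0,100],[0,0,0.4,0,100],[0,0,0.4,0,100],[0,0,0.4,0,100],[0,0,0.4,0,100]])

```text
t: 11.87
tcp_pos: [0.4613, -0.1809, 0.6733]
tcp_rot: [0.809, 0.536, 0.14, 0.196]
force: [-0.7, 0.1, -0.4]
gripper_width: 0.0852
finger_force: 0.0
```

```bash
python3 -c "
from h import *
s,R=st()
print(manip.grasp_offset)
g=s['tcp_pos']-.019*R[:,2]; print('g',g)
"
```

```text
t 11.8667 q [-0.3772  0.2254  1.1773  2.036   0.0054  1.596 ] p [ 0.4613 -0.1809  0.6733] F [-0.6736  0.0513 -0.3636] w 0.08515410772122337 0.0
z [ 0.4368 -0.1672 -0.8839] lean deg 27.88447976381493 az -20.95328069764717 y [ 0.8123 -0.3488  0.4674] yaz -23.241297157240457
0.0187
g [ 0.453  -0.1777  0.6901]
```

play_rows(motion=[[-0.02,0.03,-0.01,5,100],[-0.04,0.065,-0.02,10,100],[-0.05,0.1,-0.03,15,100],[-0.055,0.14,-0.04,20,100],[-0.055,0.18,-0.05,25,100],[-0.055,0.22,-0.06,30,100],[-0.055,0.26,-0.07,35,100],[-0.055,0.3,-0.08,40,100],[-0.055,0.34,-0.09,45,100],[-0.055,0.38,-0.1,50,100]])

```text
t: 12.7
tcp_pos: [0.4056, 0.1815, 0.5779]
tcp_rot: [0.505, 0.829, 0.21, 0.118]
force: [1.9, -1.4, -0.2]
gripper_width: 0.0854
finger_force: 0.0
```

```bash
python3 -c "
from h import *
st()"
```

```text
t 12.7 q [ 0.3758 -0.1501  0.3815  1.6187  0.0633  1.4859] p [0.4056 0.1815 0.5779] F [ 1.9423 -1.4328 -0.1812] w 0.08535176645936311 0.0
z [ 0.4085  0.2291 -0.8835] lean deg 27.92744786873422 az 29.291040166586654 y [0.7872 0.4015 0.4681] yaz 27.021753251515367
```

play_rows(motion=[[0,0.02,-0.03,0,100],[0,0.04,-0.06,0,100],[0.01,0.06,-0.09,0,100],[0.01,0.08,-0.12,0,100],[0.02,0.093,-0.15,0,100],[0.02,0.093,-0.18,0,100],[0.02,0.093,-0.208,0,100],[0.02,0.093,-0.208,0,100],[0.02,0.093,-0.208,0,100],[0.02,0.093,-0.208,0,100]])

```text
t: 13.53
tcp_pos: [0.4271, 0.2727, 0.3726]
tcp_rot: [0.507, 0.827, 0.211, 0.119]
force: [0.1, -0.0, 0.9]
gripper_width: 0.0854
finger_force: 0.0
```

```bash
python3 - <<'E'
from h import *
st()
c=manip.calibration("wrist"); im=manip.get_image("wrist")[:,:,::-1]
cv2.imwrite("pics/w1.png",cv2.resize(im,None,fx=1.5,fy=1.5))
print(c)
b=np.array([.500,.333,.207]);
for a in(-.06,0,.06): print(1.5*proj("wrist",b+a*np.array([np.cos(np.radians(117)),np.sin(np.radians(117)),0]),c))
import pickle;pickle.dump(c,open("c1.pkl","wb"))
E
```

```text
t 13.5333 q [ 0.5936 -0.2104 -0.2371  1.056  -0.0407  1.6829] p [0.4271 0.2727 0.3726] F [ 0.0737 -0.0038  0.8871] w 0.08535681018503402 0.0
z [ 0.4111  0.2283 -0.8826] lean deg 28.04748093140927 az 29.047730900582422 y [0.7883 0.3971 0.4699] yaz 26.737127399985052
{'vfov': 65.70646984690485, 'cx': 254.1721428814274, 'cy': 192.32623483535016, 'pose': array([[ 0.7887,  0.3223,  0.5235,  0.3342],
       [ 0.3968, -0.9173, -0.0332,  0.305 ],
       [ 0.4695,  0.234 , -0.8514,  0.4992],
       [ 0.    ,  0.    ,  0.    ,  1.    ]])}
[387.5552 310.3419]
[387.4722 234.6149]
[387.2531 154.8401]
```

View pics/w1.png

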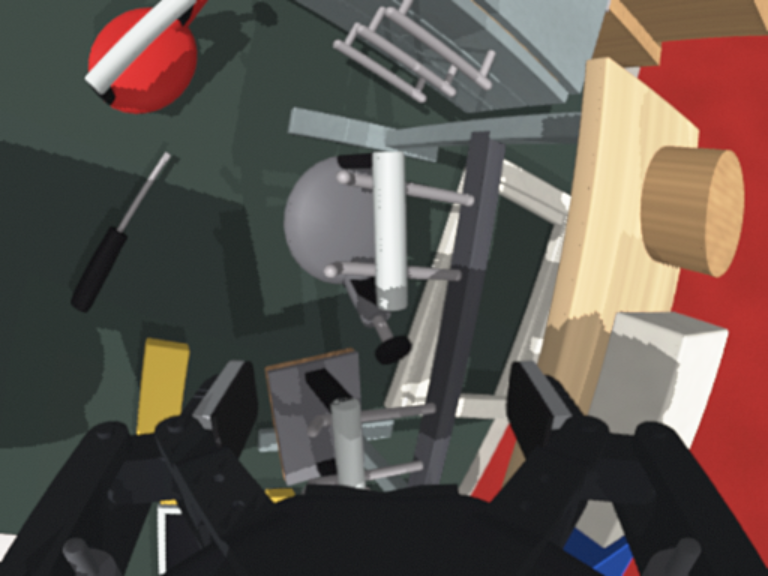

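```bash
python3 - <<'E'
from h import *
import pickle;c=pickle.load(open("c1.pkl","rb"))
p,q=[atz("wrist",u/1.5-.3,v/1.5-.3,.207,c) for u,v in[(388,152),(393.5,308)]]
print(p,q,(p+q)/2,np.linalg.norm(p-q),np.degrees(np.arctan2(*(p-q)[1::-1])))
s,R=st(); b=np.array([(p+q)[0]/2,(p+q)[1]/2,.207]); g=b+.021*R[:,2]; print(g,g-s['tcp_pos'])
E
```

```text
[0.4719 0.3888 0.207 ] [0.531  0.2832 0.207 ] [0.5014 0.336  0.207 ] 0.12102331215372428 119.22571121581593
t 13.5833 q [ 0.5936 -0.2105 -0.2366  1.0558 -0.0407  1.6829] p [0.4273 0.2729 0.373 ] F [-0.3175  0.721  -0.1581] w 0.08551354874937832 0.0
z [ 0.4117  0.2288 -0.8821] lean deg 28.097887879732518 az 29.059314045084367 y [0.788  0.3969 0.4707] yaz 26.732060268570955
[0.5101 0.3408 0.1885] [ 0.0828  0.0679 -0.1846]
```

play_rows(motion=[[-0.003,0.01,0,2,100],[-0.003,0.02,0,2,100],[0.008,0.026,-0.024,2,100],[0.02,0.032,-0.05,2,100],[0.032,0.039,-0.076,2,100],[0.044,0.046,-0.102,2,100],[0.056,0.052,-0.126,2,100],[0.066,0.058,-0.148,2,100],[0.075,0.063,-0.168,2,100],[0.083,0.068,-0.185,2,100]])

```text
t: 14.42
tcp_pos: [0.51, 0.3417, 0.1842]
tcp_rot: [0.492, 0.836, 0.212, 0.115]
force: [0.1, 0.4, -0.6]
gripper_width: 0.0853
finger_force: 0.0
```

```bash
python3 - <<'E'
from h import *
s,R=st(); print('g',s['tcp_pos']-.019*R[:,2])
cv2.imwrite("pics/w2.png",cv2.resize(manip.get_image("wrist")[:,:,::-1],None,fx=1.2,fy=1.2))
E
```

```text
t 14.4167 q [ 0.6055  0.059  -0.4725  0.5532 -0.0294  1.6618] p [0.51   0.3417 0.1842] F [ 0.1151  0.4189 -0.584 ] w 0.08534934467269335 0.0
z [ 0.4008  0.2417 -0.8837] lean deg 27.903679194313174 az 31.091426259640716 y [0.7746 0.4257 0.4677] yaz 28.792854323529923
g [0.5024 0.3371 0.201 ]
```

View pics/w2.png

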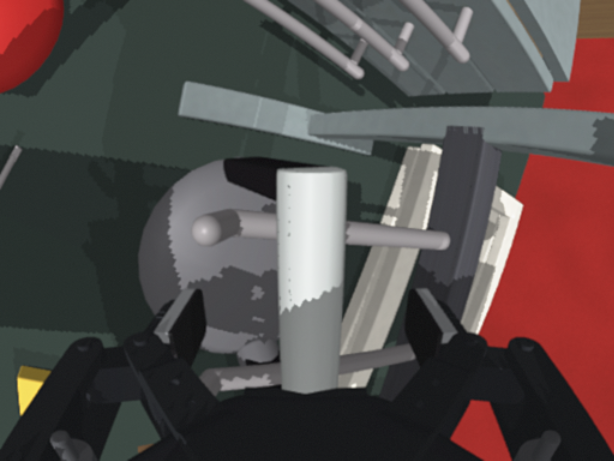

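play_rows(motion=[[0,0,0.004,0,0],[0,0,0.004,0,0],[0,0,0.004,0,0],[0,0,0.004,0,0],[0,0,0.004,0,0],[0,0,0.004,0,0],[0,0,0.004,0,0],[0,0,0.004,0,0],[0,0,0.004,0,0],[0,0,0.004,0,0]], squeeze=70)

```text
t: 15.3
tcp_pos: [0.5099, 0.3408, 0.1906]
tcp_rot: [0.492, 0.836, 0.213, 0.115]
force: [-2.5, -0.6, 7.7]
gripper_width: 0.022
finger_force: 68.3
```

```bash
python3 - <<'E'
from h import *
s,R=st(); print('g',s['tcp_pos']-.019*R[:,2])
E
```

```text
t 15.3 q [ 0.6041  0.0515 -0.4646  0.5662 -0.0291  1.6611] p [0.5099 0.3408 0.1906] F [-2.5467 -0.5805  7.6557] w 0.0219629353944558 68.28713893890381
z [ 0.4025  0.2425 -0.8827] lean deg 28.02834994749236 az 31.070998149195333 y [0.774  0.4247 0.4696] yaz 28.753962028308155
g [0.5022 0.3362 0.2074]
```

play_rows(motion=[[0,0,0.008,0,0],[0,0,0.017,0,0],[0,0,0.025,0,0],[0,0,0.028,0,0],[0,0,0.028,0,0],[0,0,0.028,0,0],[-0.01,-0.003,0.028,0,0],[-0.029,-0.009,0.028,0,0],[-0.048,-0.015,0.028,0,0],[-0.067,-0.02,0.028,0,0]])

```text
t: 16.13
tcp_pos: [0.441, 0.3196, 0.2164]
tcp_rot: [0.493, 0.836, 0.211, 0.115]
force: [0.2, 0.8, -6.3]
gripper_width: 0.0218
finger_force: 69.5
```

```bash
python3 - <<'E'
from h import *
s,R=st(); print('g',s['tcp_pos']-.019*R[:,2])
cv2.imwrite("pics/s3.png",cv2.resize(manip.get_image("side")[160:290,130:300,::-1],(748,572),interpolation=cv2.INTER_CUBIC))
E
```

```text
t 16.1333 q [ 0.6588 -0.1044 -0.5451  0.6473 -0.0548  1.7098] p [0.441  0.3196 0.2164] F [ 0.1701  0.7879 -6.2723] w 0.021785088783269645 69.50960040092468
z [ 0.4001  0.2405 -0.8844] lean deg 27.8266352641284 az 31.011339263967407 y [0.7755 0.4254 0.4665] yaz 28.74431985207458
g [0.4334 0.315  0.2332]
```

View pics/s3.png

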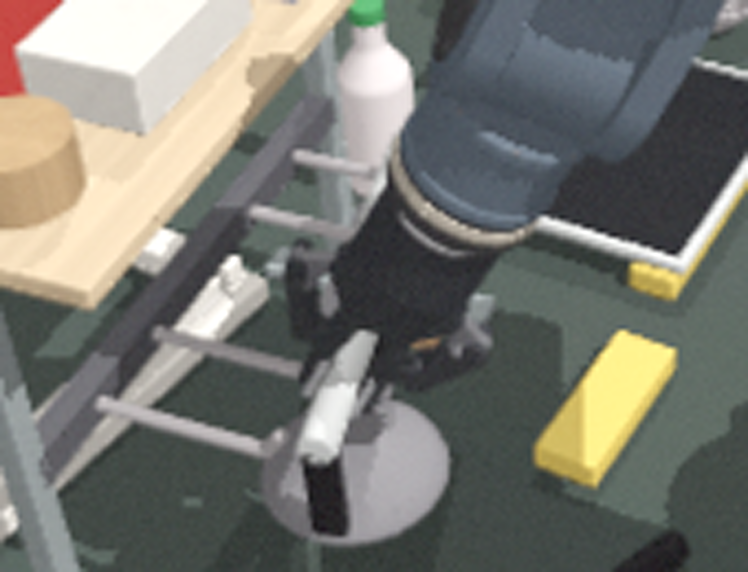

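play_rows(motion=[[-0.02,-0.006,0,0,0],[-0.045,-0.014,0,0,0],[-0.07,-0.021,0,0,0],[-0.09,-0.027,0.005,0,0],[-0.1,-0.04,0.02,-2,0],[-0.1,-0.07,0.035,-4,0],[-0.1,-0.105,0.045,-7,0],[-0.1,-0.14,0.05,-10,0],[-0.1,-0.175,0.05,-13,0],[-0.1,-0.21,0.05,-16,0]])

```text
t: 17.02
tcp_pos: [0.3415, 0.1098, 0.2673]
tcp_rot: [0.604, 0.759, 0.194, 0.144]
force: [1.8, -0.8, -6.1]
gripper_width: 0.0221
finger_force: 70.0
```

play_rows(motion=[[0.01,-0.035,0,-2,0],[0.03,-0.065,0,-3,0],[0.055,-0.095,0,-3,0],[0.08,-0.125,0,-3,0],[0.105,-0.155,0,-3,0],[0.13,-0.185,0,-3,0],[0.155,-0.215,0,-3,0],[0.18,-0.245,0,-3,0],[0.2,-0.27,0,-3,0],[0.21,-0.285,0,-3,0]])

```text
t: 17.85
tcp_pos: [0.554, -0.1772, 0.2662]
tcp_rot: [0.624, 0.743, 0.19, 0.148]
force: [0.1, 1.9, -7.3]
gripper_width: 0.0221
finger_force: 70.1
```

```bash
python3 - <<'E'
from h import *
s,R=st(); print('g',s['tcp_pos']-.019*R[:,2])
E
```

```text
t 17.85 q [-0.4693  0.0234 -0.2821  0.8747  0.2975  0.9866] p [ 0.554  -0.1772  0.2662] F [ 0.0891  1.936  -7.282 ] w 0.02207459283139628 70.11995673179626
z [ 0.4572  0.0968 -0.8841] lean deg 27.861351919989144 az 11.955135620135518 y [0.8715 0.1493 0.4671] yaz 9.718978750547281
g [ 0.5453 -0.179   0.283 ]
```

play_rows(motion=[[0.006,-0.005,-0.02,0,0],[0.012,-0.01,-0.045,0,0],[0.02,-0.016,-0.07,0,0],[0.026,-0.021,-0.09,0,0],[0.026,-0.021,-0.108,0,0],[0.026,-0.021,-0.12,0,0],[0.026,-0.021,-0.126,0,0],[0.026,-0.021,-0.13,0,0],[0.026,-0.021,-0.13,0,0],[0.026,-0.021,-0.13,0,0]])

```text
t: 18.68
tcp_pos: [0.5787, -0.195, 0.1381]
tcp_rot: [0.623, 0.744, 0.19, 0.149]
force: [0.1, -0.1, -5.4]
gripper_width: 0.0221
finger_force: 70.0
```

```bash
python3 - <<'E'
from h import *
s,R=st(); print('g',s['tcp_pos']-.019*R[:,2])
t=manip.get_image("top")[130:240,250:380,::-1];a=manip.get_image("side")[140:240,220:350,::-1]
o=np.vstack([cv2.resize(t,(390,330),interpolation=cv2.INTER_CUBIC),cv2.resize(a,(390,300),interpolation=cv2.INTER_CUBIC)[:270]])
t=cv2.resize(t,(400,338),interpolation=cv2.INTER_CUBIC);a=cv2.resize(a,(400,308),interpolation=cv2.INTER_CUBIC)
a=cv2.copyMakeBorder(a,0,30,0,0,0); cv2.imwrite("pics/p4.png",np.hstack([t,a]))
E
```

```text
t 18.6833 q [-0.4798  0.1636 -0.4633  0.5555  0.3029  0.975 ] p [ 0.5787 -0.195   0.1381] F [ 0.1201 -0.0513 -5.413 ] w 0.022052348282286013 70.03010630607605
z [ 0.4584  0.0978 -0.8834] lean deg 27.94788433987352 az 12.039657935630274 y [0.8705 0.1508 0.4684] yaz 9.829141978558534
g [ 0.57   -0.1969  0.1548]
```

View pics/p4.png

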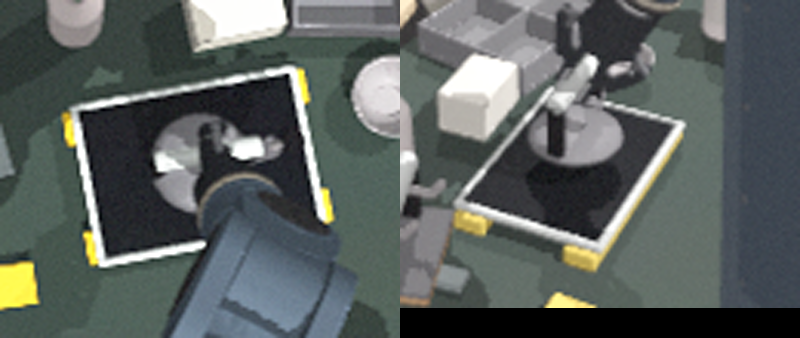

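```bash
python3 - <<'E'
from h import *
k=400/130
C=lambda u,v,z:atz("top",250+u/k-.35,130+v/k-.35,z)
TL,TR,BL=[C(u,v,.034) for u,v in[(72,108),(296,68),(104,264)]]
a=lambda d:np.degrees(np.arctan2(d[1],d[0]))
print((TR+BL)/2,np.linalg.norm(TR-TL),np.linalg.norm(TL-BL),a(TL-TR),a(TL-BL))
print("pad",C(202,163,.09))
E
```

```text
[ 0.5718 -0.2018  0.034 ] 0.2768838093718761 0.1938439228646997 100.8339864280453 12.072934689753767
pad [ 0.5677 -0.1981  0.09  ]
```

play_rows(motion=[[0.002,-0.004,-0.008,0.5,0],[0.002,-0.004,-0.016,0.5,0],[0.002,-0.004,-0.023,0.5,0],[0.002,-0.004,-0.028,0.5,0],[0.002,-0.004,-0.031,0.5,0],[0.002,-0.004,-0.033,0.5,0],[0.002,-0.004,-0.034,0.5,0],[0.002,-0.004,-0.035,0.5,0],[0.002,-0.004,-0.036,0.5,0],[0.002,-0.004,-0.036,0.5,0]])

```text
t: 19.62
tcp_pos: [0.5806, -0.199, 0.1015]
tcp_rot: [0.62, 0.747, 0.191, 0.148]
force: [0.2, 0.4, -5.2]
gripper_width: 0.0218
finger_force: 70.2
```

```bash
python3 - <<'E'
from h import *
s,R=st(); print('g',s['tcp_pos']-.019*R[:,2])
E
```

```text
t 19.6167 q [-0.4872  0.2114 -0.5071  0.4692  0.309   0.9593] p [ 0.5806 -0.199   0.1015] F [ 0.1896  0.4222 -5.1786] w 0.021837107987493384 70.17719507217407
z [ 0.4571  0.102  -0.8835] lean deg 27.92717724047881 az 12.576121701496584 y [0.8694 0.1583 0.4681] yaz 10.317238017031054
g [ 0.5719 -0.2009  0.1183]
```

play_rows(motion=[[0,0,-0.0004,0,0],[0,0,-0.0008,0,0],[0,0,-0.0012,0,0],[0,0,-0.0016,0,0],[0,0,-0.002,0,0],[0,0,-0.002,0,0],[0,0,-0.002,0,0],[0,0,-0.002,0,0],[0,0,-0.002,0,0],[0,0,-0.002,0,0]])

```text
t: 20.45
tcp_pos: [0.5814, -0.1992, 0.101]
tcp_rot: [0.62, 0.746, 0.192, 0.149]
force: [-9.4, 3.6, 12.4]
gripper_width: 0.0219
finger_force: 72.5
```

play_rows(motion=[[0,0,0.001,0,10],[0,0,0.0015,0,30],[0,0,0.0015,0,50],[0,0,0.0015,0,70],[0,0,0.0015,0,90],[0,0,0.0015,0,100],[0,0,0.0015,0,100],[0,0,0.0015,0,100],[0,0,0.0015,0,100],[0,0,0.0015,0,100]])

```text
t: 21.28
tcp_pos: [0.5805, -0.199, 0.1009]
tcp_rot: [0.62, 0.747, 0.191, 0.147]
force: [-0.2, 0.3, 1.1]
gripper_width: 0.0857
finger_force: 0.0
```

```bash
python3 - <<'E'
from h import *
s,R=st()
E
```

```text
t 21.2833 q [-0.4873  0.2121 -0.5079  0.468   0.309   0.9593] p [ 0.5805 -0.199   0.1009] F [-0.226   0.2779  1.1206] w 0.08572841388511356 0.0
z [ 0.4569  0.1021 -0.8837] lean deg 27.913056985568417 az 12.593889584307401 y [0.8695 0.1582 0.4678] yaz 10.30892086844193
```

play_rows(motion=[[-0.009,-0.002,0.017,0,100],[-0.023,-0.005,0.044,0,100],[-0.037,-0.008,0.072,0,100],[-0.051,-0.011,0.099,0,100],[-0.06,-0.014,0.12,5,60],[-0.06,-0.03,0.13,12,20],[-0.06,-0.05,0.13,19,0],[-0.06,-0.07,0.13,26,0],[-0.06,-0.09,0.13,33,0],[-0.06,-0.11,0.13,40,0]])

```text
t: 22.12
tcp_pos: [0.5201, -0.3102, 0.2311]
tcp_rot: [0.325, 0.914, 0.23, 0.073]
force: [0.0, -0.9, 0.2]
gripper_width: 0.0123
finger_force: 0.0
```

```bash
python3 - <<'E'
from h import *
s,R=st()
c=manip.calibration("wrist")
w=manip.get_image("wrist")[:,:,::-1]
cv2.imwrite("pics/w5.png",cv2.resize(w,None,fx=1.5,fy=1.5))
import pickle;pickle.dump(c,open("c2.pkl","wb"))
print(1.5*proj("wrist",[.590,-.300,.122],c),1.5*proj("wrist",[.572,-.201,.117],c), 1.5*proj("wrist",s['tcp_pos'],c))
E
```

```text
t 22.1167 q [-0.7824  0.4685  0.2311  1.4039  0.4836 -0.1173] p [ 0.5201 -0.3102  0.2311] F [ 0.0057 -0.9306  0.2036] w 0.012337579735476242 0.0
z [ 0.2836  0.3737 -0.8832] lean deg 27.975088946493745 az 52.80421370548412 y [0.5601 0.683  0.4688] yaz 50.64460661291786
[374.2674 356.296 ] [455.4795 230.7541] [382.712  373.0689]
```

View pics/w5.png

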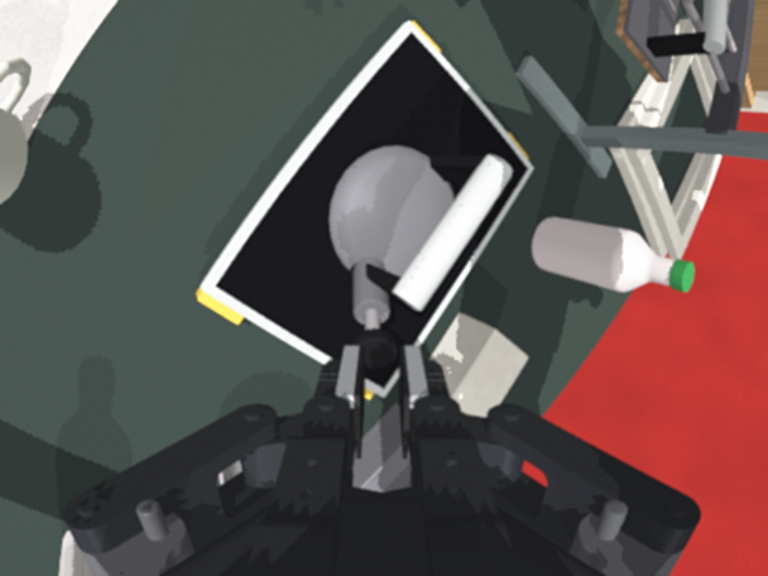

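```bash
python3 - <<'E'
from h import *
import pickle;c=pickle.load(open("c2.pkl","rb"))
print(atz("wrist",378/1.5-.3,350/1.5-.3,.122,c),atz("wrist",374.3/1.5,356.3/1.5,.122,c))
s,R=st()
E
```

```text
[ 0.5882 -0.2954  0.122 ] [ 0.59  -0.3    0.122]
t 22.1667 q [-0.7853  0.4841  0.2466  1.4137  0.482  -0.1345] p [ 0.5207 -0.3138  0.2277] F [-2.2773 -2.3714 -1.8974] w 0.004781830160076625 0.0
z [ 0.2774  0.3781 -0.8832] lean deg 27.96537471317521 az 53.73098253204593 y [0.5524 0.6894 0.4686] yaz 51.297334864023476
```

play_rows(motion=[[0.01,-0.01,0,3,0],[0.03,-0.015,0,7,0],[0.05,-0.015,-0.01,7,0],[0.065,-0.015,-0.03,7,0],[0.071,-0.01,-0.05,7,0],[0.071,-0.006,-0.07,7,0],[0.071,-0.006,-0.08,7,0],[0.071,-0.006,-0.085,7,0],[0.071,-0.006,-0.085,7,0],[0.071,-0.006,-0.085,7,0]])

```text
t: 23.0
tcp_pos: [0.5916, -0.3154, 0.1469]
tcp_rot: [0.271, 0.932, 0.234, 0.06]
force: [-0.1, -0.7, 0.5]
gripper_width: -0.0003
finger_force: 0.0
```

```bash
python3 - <<'E'
from h import *
s,R=st();n=np.array([.103,-.565,.819]);d=s['tcp_pos']-np.array([.589,-.298,.122]);print('along',d@n,'perp',d-n*(d@n))
c=manip.calibration("wrist");w=manip.get_image("wrist")[130:330,150:370,::-1]
a=manip.get_image("side")[130:230,240:350,::-1]
cv2.imwrite("pics/p6.png",np.hstack([cv2.resize(w,(396,360),interpolation=cv2.INTER_CUBIC),cv2.resize(a,(396,360),interpolation=cv2.INTER_CUBIC)]))
E
```

```text
t 23.0 q [-0.7086  0.6635  0.3413  1.3409  0.479  -0.1648] p [ 0.5916 -0.3154  0.1469] F [-0.0965 -0.7339  0.5066] w -0.00030282489968070926 0.0
z [ 0.2379  0.4031 -0.8837] lean deg 27.907797140451752 az 59.456963084952726 y [0.4774 0.7438 0.4678] yaz 57.303732875385116
along 0.0304801327251104 perp [-0.0006 -0.0002 -0.0001]
```

View pics/p6.png

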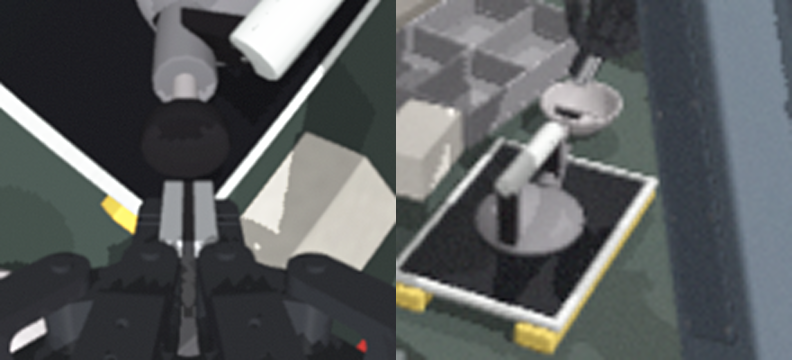

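play_rows(motion=[[-0.0005,0.003,-0.004,0,0],[-0.001,0.0055,-0.008,0,0],[-0.0015,0.0085,-0.012,0,0],[-0.002,0.0115,-0.0165,0,0],[-0.0025,0.013,-0.019,0,0],[-0.0025,0.0145,-0.021,0,0],[-0.003,0.016,-0.0235,0,0],[-0.003,0.017,-0.0245,0,0],[-0.003,0.017,-0.0245,0,0],[-0.003,0.017,-0.0245,0,0]])

```text
t: 23.93
tcp_pos: [0.5885, -0.2981, 0.1215]
tcp_rot: [0.271, 0.932, 0.234, 0.059]
force: [-1.8, -1.6, 3.7]
gripper_width: -0.0001
finger_force: 1.6
```

```bash
cat > d.py <<'E'
from h import *
s,R=st();n=np.array([.103,-.565,.819]);d=s['tcp_pos']-np.array([.589,-.298,.122]);print('along',d@n,'perp',d-n*(d@n),'Fn',s['force']@n)
E
python3 d.py
```

```text
t 23.9333 q [-0.6917  0.6425  0.2399  1.2526  0.4802 -0.1465] p [ 0.5885 -0.2981  0.1215] F [-1.8341 -1.6218  3.6683] w -0.00011876790705502114 1.6049565095454454
z [ 0.2371  0.4035 -0.8837] lean deg 27.902135119967994 az 59.559837525093016 y [0.4773 0.7439 0.4677] yaz 57.31395456578448
along -0.0003676326378189411 perp [-0.0004 -0.0003 -0.0002] Fn 3.7317438029108745
```

play_rows(motion=[[0,0.001,-0.0015,0,0],[-0.0005,0.002,-0.003,0,0],[-0.0005,0.003,-0.0045,0,0],[-0.0005,0.004,-0.006,0,0],[-0.001,0.005,-0.007,0,0],[-0.001,0.0055,-0.008,0,0],[-0.001,0.006,-0.0087,0,0],[-0.001,0.0062,-0.009,0,0],[-0.001,0.0062,-0.009,0,0],[-0.001,0.0062,-0.009,0,0]])

```text
t: 24.77
tcp_pos: [0.5876, -0.2919, 0.1124]
tcp_rot: [0.271, 0.932, 0.234, 0.059]
force: [0.4, -2.7, 5.2]
gripper_width: 0.0
finger_force: 3.0
```

```bash
python3 d.py
```

```text
t 24.7667 q [-0.6854  0.6363  0.2056  1.2212  0.4808 -0.1394] p [ 0.5876 -0.2919  0.1124] F [ 0.3755 -2.7294  5.1733] w 7.393370926616008e-06 2.981907818466425
z [ 0.2372  0.4035 -0.8837] lean deg 27.909207839097466 az 59.55846059579393 y [0.4773 0.7439 0.4678] yaz 57.313123169903186
along -0.011462071411635646 perp [-0.0003 -0.0003 -0.0002] Fn 5.8176785499565
```

play_rows(motion=[[0,0.0004,-0.0005,0,0],[0,0.0007,-0.001,0,0],[-0.0002,0.001,-0.0014,0,0],[-0.0002,0.0011,-0.0017,0,0],[-0.0002,0.0013,-0.002,0,0],[-0.0002,0.0014,-0.002,0,0],[-0.0002,0.0014,-0.002,0,0],[-0.0002,0.0014,-0.002,0,0],[-0.0002,0.0014,-0.002,0,0],[-0.0002,0.0014,-0.002,0,0]])

```text
t: 25.6
tcp_pos: [0.5878, -0.2915, 0.1117]
tcp_rot: [0.271, 0.932, 0.233, 0.06]
force: [-5.6, -8.3, 18.1]
gripper_width: 0.0003
finger_force: 9.4
```

```bash
python3 d.py
```

```text
t 25.6 q [-0.6847  0.6337  0.1996  1.2145  0.4808 -0.1377] p [ 0.5878 -0.2915  0.1117] F [-5.6401 -8.2611 18.1372] w 0.00029160185501521293 9.434161707758904
z [ 0.2391  0.4018 -0.884 ] lean deg 27.875661860188014 az 59.24215994635128 y [0.477  0.7444 0.4674] yaz 57.34800036558541
along -0.012202818873062592 perp [ 0.     -0.0004 -0.0003] Fn 18.94097537376846
```

play_rows(motion=[[0.0003,-0.002,0.003,0,0],[0.001,-0.005,0.007,0,0],[0.0015,-0.008,0.012,0,0],[0.002,-0.011,0.017,0,0],[0.003,-0.015,0.022,0,0],[0.004,-0.022,0.032,0,0],[0.005,-0.03,0.045,0,0],[0.006,-0.038,0.06,0,0],[0.006,-0.045,0.08,0,0],[0.006,-0.055,0.11,0,0]])

```text
t: 26.43
tcp_pos: [0.5926, -0.3448, 0.2194]
tcp_rot: [0.271, 0.932, 0.235, 0.057]
force: [0.3, -0.7, 0.7]
gripper_width: -0.0
finger_force: 0.0
```

play_rows(motion=[[-0.02,-0.02,0.02,0,0],[-0.04,-0.04,0.04,0,0],[-0.06,-0.06,0.06,0,0],[-0.08,-0.08,0.06,0,0],[-0.1,-0.1,0.06,0,0],[-0.1,-0.1,0.06,0,0],[-0.1,-0.1,0.06,0,0],[-0.1,-0.1,0.06,0,0],[-0.1,-0.1,0.06,0,0],[-0.1,-0.1,0.06,0,0]])

```text
t: 27.27
tcp_pos: [0.494, -0.4444, 0.2805]
tcp_rot: [0.27, 0.932, 0.234, 0.059]
force: [-0.6, 0.1, 0.5]
gripper_width: -0.0001
finger_force: 0.0
```

```bash
python3 - <<'E'
from h import *
st()
t=manip.get_image("top")[120:240,180:380,::-1];a=manip.get_image("side")[130:230,200:350,::-1]
cv2.imwrite("pics/p7.png",np.hstack([cv2.resize(t,(400,240),interpolation=cv2.INTER_CUBIC),cv2.resize(a,(360,240),interpolation=cv2.INTER_CUBIC)]))
k=2
E
```

```text
t 27.2667 q [-0.9381  0.8342  0.989   1.9333  0.4441 -0.4207] p [ 0.494  -0.4444  0.2805] F [-0.5799  0.1387  0.5125] w -0.00010856789826179338 0.0
z [ 0.2364  0.4042 -0.8836] lean deg 27.92206594783598 az 59.68192264691608 y [0.4763 0.7444 0.468 ] yaz 57.38852518868862
```

View pics/p7.png

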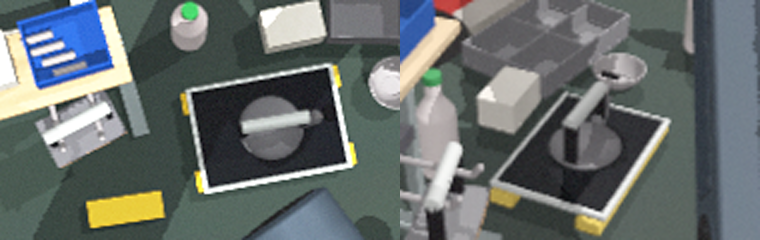

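The pad (270,128) sits at the panel's middle (269,128), the plunger is up again, and the float still hangs in its bay.

```bash
python3 -c "
from bench import manip
print(manip.close_job())"
```

```text
the job is handed in; nothing more can be done
None
```

I set the lifter flat in the middle of the panel, pressed its plunger to the stop and let it come back up; the float still hangs in its bay and the job is handed in at about 27 s (no verdict was returned).

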